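Four clicks on the biscuit portioner

TASK

Set the biscuit portioner up for a bigger biscuit: with a fingertip against the side of the orange fin, push the black dial clockwise (seen from above) exactly four clicks from where it stands, without pinching the fin, without going past the fourth click and without turning it backwards. With the dial resting in the fourth click, press the green button fully down to confirm and let go. Do not press the red button, and leave the other things where they are.

Things in the scene. Friction and masses are not known exactly. Their poses are not given: they have to be found in the camera images.
- dial (a joint): Dial angle, rad: 0 at the start (resting in a click), growing clockwise seen from above. 15 equal clicks a turn, one every 0.419 rad (24 degrees); four = 1.676. Left alone it springs to the nearest click; the hump half-way to the next takes about 0.13 Nm (4 N at 35 mm from the axis), past it the dial jumps ahead to the next click by itself.
- dial_center (a point): Point on the dial's vertical axis, half-way up the fin, 92 mm above the table and 15 mm above the top of the disc. The dial is a black disc 100 mm across in a white ring 128 mm across with 15 black ticks, on the flat control deck.
- fin_tip (a point): Middle of the outer end face of the dial's orange fin, half-way up it, 48 mm from the axis; turns with the dial. The fin is the only thing standing on the disc: an upright radial wall 16 mm thick, 30 mm high (top 107 mm above the table), from 2 to 48 mm from the axis; it may start in any direction.
- fin_push: The half (8 mm thick) of the orange fin on its counter-clockwise side: a fingertip pushing against this face turns the dial clockwise. Origin: middle of this half's underside, 25 mm from the axis. Pressing both halves at once counts as pinching.
- fin_lead: The other half (8 mm thick) of the orange fin, on its clockwise side. Origin: middle of this half's underside.
- green_top (a point): Middle of the top of the green push button (32 mm across), 82 mm above the table, on the deck 150 mm to one side of the dial's axis; either side, left or right.
- green (a joint): How far the green button is pressed, m: 0 up, 0.006 fully down, which takes 5 N; it springs back.
- red_top (a point): Middle of the top of the red push button (32 mm across), on the deck at the dial's other side, 150 mm from its axis.
- red (a joint): How far the red button is pressed, m: 0 up, 0.006 fully down.
- portioner: The bench-top machine, fixed: flat aluminium deck 240 x 420 mm, its top 60 mm above the table, and behind it (away from the robot) a belt head up to 120 mm high that starts 120 mm from the dial's axis. Origin: under the dial's axis at table height; x points from the deck to the belt, y to the left.
- cutter: Steel ring biscuit cutter, 44 mm across, 26 mm high, loose on the deck in front of the dial. Leave it alone. Origin: centre of its underside.
- sample: Loose golden biscuit, 62 x 36 x 13 mm, on the deck in front of the dial. Leave it alone. Origin: centre of its underside.
- jar: Loose amber jar, 76 mm across, 110 mm high, on the table to the left. Leave it alone. Origin: centre of its underside.
- cup: Loose steel cup, 80 mm across, 85 mm high, on the table to the right. Leave it alone. Origin: centre of its underside.
- scraper: Loose flat spatula with blue handle, 280 mm long, lying on the table to the left. Leave it alone. Origin: at one point of it on its underside.
- brush: Loose pastry brush, 200 mm long, lying on the table to the right. Leave it alone. Origin: at one point of it on its underside.
- stray: Loose golden biscuit, 62 x 36 x 13 mm, on the table to the right. Leave it alone. Origin: centre of its underside.

How it is judged:
On the way, in this order (a step that is already met when the one before it is completed fails the run):
1. the dial stands in the fourth click clockwise (value of joint dial between 1.5499 and 1.8012 rad), for 0.2 s.
2. the green button is pressed down (value of joint green above 0.0045 m), for 0.05 s.
At the end, for the whole second after the job is handed in: The dial rests in its fourth click clockwise from the start (within a quarter of a click, 0.1 rad), both buttons are up (less than 1.5 mm down), and every loose thing is within 20 mm of where it started (value of joint dial between 1.5708 and 1.7802 rad and velocity of joint dial between -0.1 and 0.1 rad/s and value of joint each of green, red below 0.0015 m and distance of each of cutter, sample, jar, cup, scraper, brush, stray from where it was at the start of the episode below 0.02 m); the robot touches nothing.
It fails at once if the dial went past the fourth click (over 4.55 clicks) or was turned backwards (over 0.55 click) (value of joint dial above 1.9059 rad or value of joint dial below -0.2304 rad).
It fails at once if the fin was pinched (both of its halves pressed at once with over 1.5 N) (contact force between the fingers and fin_push above 1.5 N and contact force between the fingers and fin_lead above 1.5 N).
It fails at once if the green button was pressed while the dial did not stand in the fourth click (value of joint green above 0.003 m and not (value of joint dial between 1.508 and 1.8431 rad)).
It fails at once if the red button was pressed (value of joint red above 0.003 m).
It fails at once if a bystander was moved by more than 20 mm or lifted (distance of any of cutter, sample, jar, cup, scraper, brush, stray from where it was at the start of the episode above 0.02 m).
It also fails if it takes over 54 s, if anything falls off the work surface, if the arm or the gripper's body presses on something with over 40 N, if the wrist force passes 120 N, or if a joint passes its speed limit or range.

ROBOT

A 6-joint arm with a two-finger parallel gripper is mounted at the origin on the work surface. World frame = base frame: x ahead of the robot, y to its left, z up, the work surface at z = 0. Lengths are in m, angles in rad, forces in N, time in s.
With the tool pointing down it reaches from about 0.35 to 0.975 m from the base axis. Payload 4.9 kg.
Tool frame: the origin (TCP) lies on the centre line of the jaws, within the pads' length; the fingertips stand 25 mm ahead of it and the grasp point (between the pads) lies 6 mm ahead of it; z points along the fingers, y is the line along which they close (so a half turn about z gives the same grasp; the last joint's range is limited). The gripper opens to 85 mm and grips with 20 to 120 N. Pads are 22 mm wide; open, the fingers measure 114 mm over their backs; the gripper's body (76 mm by 85 mm) begins 54 mm behind the grasp point. The pads swing forward as they close: fully open they stand 13 mm farther back than shut.
Start: joints at [-1.459, 0.053, 1.613, -0, 1.476, -0.119], TCP at [0.143, -0.608, 0.256] pointing down, gripper open.
Joint ranges: [-3.01, 3.01], [-1.01, 2.22], [0.06, 2.58], [-1.02, 4.17], [0.09, 2.62], [-3.14, 3.14]. Speed limits (rad/s): [2.57, 2.57, 3.14, 3.14, 3.14, 3.14].

INTERFACE

Orientations are given as a unit quaternion [w, x, y, z].
In Python, from plant import state, grab_frame, get_calibration, job gives the robot as it stands. The module is installed in compiled form; this text tells all that it offers.
- The arm moves only by the tool move_arm, never from a script. Its argument "targets" is a list that holds one entry, the list of rows, each a list of 5 numbers: the opening in per cent of the stroke, from 0 (shut) to 100 (fully open), then the shift along the tool's x, y, z as a fraction of full scale, then the turn about the tool's z as a fraction of full scale. A call has 1 to 5 rows; each row shifts and turns the commanded pose from where the row before left it, along the tool's axes as they then stand; what a row does not reach is not made up. Full scale, the value 1, is 0.6 m for a shift and 6 degrees for a turn. A row lasts 1/12 s, in which the tool goes at most 41.7 mm and 7.16 degrees, less where a joint would pass 70% of its speed; a pose out of reach is approached as far as the arm can. A call with a number of a shift or a turn outside -1 to 1 is refused whole. A call with a gripper value outside its range is refused whole. The fingers move at their own pace and stop on an object; the grip force is fixed at half the most. Time passes only in rows, so rows that do not move let the fingers close. It gives the time, the measured TCP pose, the force, the opening and the grip force at its end, in the units of the state.
- state(): the state, without advancing time (a new reading comes with each control period).
- grab_frame(name): name is "scene" or "top"; returns the picture (420x560x3 uint8, red, green, blue); there is no depth.
- get_calibration(name): a dict with "vertical_fov" (degrees; the focal length in pixels is half the picture's height over the tangent of half this angle, whatever the lens; pixels are square), "cx", "cy" (the principal point, pixels), "dist_coeffs" ([k1, k2, p1, p2, k3] as OpenCV has them; the pictures are not rectified), "R" (3x3) and "t" (3): a world point X has camera coordinates R X + t. Camera axes: x right, y down, z forward; pixel columns grow to the right and rows downward; lengths in m; the calibration is good to about 2 mm. A picture is of the moment at which its call begins. get_calibration takes no time and is no camera call.
- job.job_done(): hands the job in; it is judged then, once.
The state is a dict: "time": time; "joint_pos": joint angles; "joint_vel": joint speeds; "joint_efforts": joint torques, N m; "tool_pos": TCP position; "tool_rot": TCP orientation; "contact_force": force on the tool from outside, world axes, zero at the start; "ft_torque": the same for the moment, N m; "gripper_width": opening from 0.0 (shut) to 1.0 (fully open); "grasp_force": force on a finger pad.
Only numpy, scipy, OpenCV 4.12 (cv2) and the standard library are available. Lean on these libraries where they do the work, as an engineer would, in place of code of your own. Each camera call takes 0.05 s, during which the arm holds its last target. There are 200 camera calls.

## Working session

There is one attempt and no reset: what is moved stays moved. The work goes in short steps, Python scripts to look and compute and a tool call to move; the robot and the scene stay as the last step left them, time stands still between calls to the robot, and variables do not carry over. Pictures are saved under pics/ and viewed, at most 10 in all, crops included, and the job is handed in when it is done.

Besides the shell and the picture viewer there is one more tool, called after "Call:" by a JSON object that holds its "fn" and its "kwargs", one argument or row to a line. move_arm: Moves the arm, as the interface text tells. Shift numbers are shares of 0.6 m and turn numbers shares of 6 degrees, none past 1 either way. Its arguments: {"type":"object","properties":{"targets":{"type":"array"}},"required":["targets"]}

```bash
mkdir -p pics; cat > h.py <<'E'
import numpy as np, cv2
from plant import state, grab_frame, get_calibration, job
def cam(n):
    c=get_calibration(n); f=210/np.tan(np.radians(c["vertical_fov"])/2)
    return np.array([[f,0,c["cx"]],[0,f,c["cy"]],[0,0,1.]]),np.array(c["dist_coeffs"],float),np.array(c["R"]),np.array(c["t"])
def ray(n,uv,z):
    K,d,R,t=cam(n); p=cv2.undistortPoints(np.array([[uv]],float),K,d)[0,0]
    v=R.T@np.array([p[0],p[1],1]); o=-R.T@t
    return o+v*(z-o[2])/v[2]
def proj(n,X):
    K,d,R,t=cam(n); return cv2.projectPoints(np.array(X,float).reshape(-1,3),cv2.Rodrigues(R)[0],t,K,d)[0][:,0]
def snap(n,f,crop=None,s=1):
    im=grab_frame(n)
    if crop: x0,y0,x1,y1=crop; im=im[y0:y1,x0:x1]
    im=cv2.resize(im,None,fx=s,fy=s,interpolation=cv2.INTER_CUBIC); cv2.imwrite("pics/"+f,im[:,:,::-1])
E
python3 - <<'E'
from h import *
snap("top","t0.png"); snap("scene","s0.png"); s=state(); print(s["tool_pos"],s["tool_rot"],s["time"],s["gripper_width"])
for n in("top","scene"):
    K,d,R,t=cam(n);print(n,-R.T@t,R[2])
E
```

```text
[ 0.14291116 -0.60792487  0.25521165] [-9.10892483e-04  9.93349788e-01  1.15131961e-01 -3.51737685e-06] 0.1 0.9983599831933098
top [0.32885102 0.01525975 1.0645839 ] [ 0.18694879 -0.01651596 -0.98223081]
scene [ 1.47318048 -0.40432965  1.32537263] [-0.59581802  0.25502823 -0.76155203]
```

View pics/t0.png

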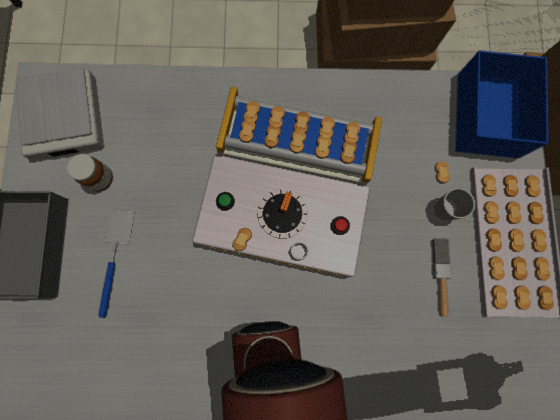

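View pics/s0.png

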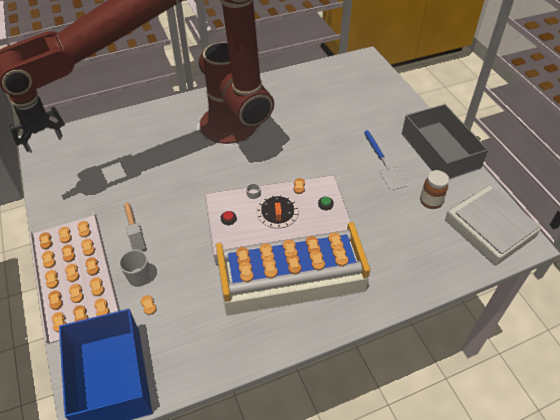

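The top view shows green at about (225,200), red at (341,225) and the dial at (282,213). The fin points away from the robot, towards the belt. I'll enlarge the crop.

```bash
python3 - <<'E'
from h import *
snap("top","t1.png",(192,150,372,280),4.4)
E
```

```text
(no output)
```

View pics/t1.png

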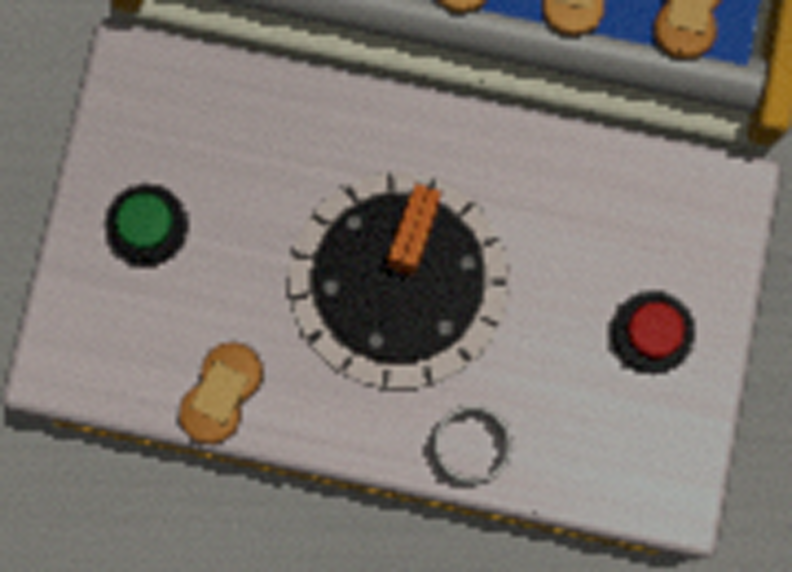

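The crop shows the disc centre at (399,277), the fin's outer end at (426,190), its inner end at (403,264), green at (144,220) and red at (657,329).

```bash
python3 - <<'E'
from h import *
g=lambda u,v,z: ray("top",(192+(u+.5)/4.4-.5,150+(v+.5)/4.4-.5),z)
C=g(399,277,.077);G=g(144,220,.082);R=g(657,329,.082);o=g(427,187,.107);i=g(404,260,.107)
cut=g(467,446,.073);bi=g(221,393,.073)
print(C,G,R,(G+R)/2,np.linalg.norm(G-C),np.linalg.norm(R-C))
print("fin",o,i,np.linalg.norm((o-C)[:2]),np.linalg.norm((i-C)[:2]),np.degrees(np.arctan2(*(o-C)[1::-1])),np.degrees(np.arctan2(*(o-i)[1::-1])))
d=G-R; print("yaw machine",np.degrees(np.arctan2(d[1],d[0]))-90)
print(cut,bi)
s=state();print(s["tool_rot"])
from scipy.spatial.transform import Rotation as Ro
q=s["tool_rot"];print(Ro.from_quat([q[1],q[2],q[3],q[0]]).as_matrix().round(3))
E
```

```text
[ 0.50650492 -0.01091263  0.077     ] [0.5368633  0.13545408 0.082     ] [ 0.47746154 -0.15776735  0.082     ] [ 0.50716242 -0.01115664  0.082     ] 0.14956551991827824 0.14978260265236143
fin [ 0.55265802 -0.02544538  0.107     ] [ 0.51076395 -0.01282832  0.107     ] 0.048387081635459295 0.0046700312631011605 -17.47824067579433 -16.76049538629855
yaw machine -11.452181043551349
[ 0.41060732 -0.05024889  0.073     ] [0.43906102 0.08947919 0.073     ]
[-8.36297376e-04  9.93351774e-01  1.15115395e-01 -4.36291227e-06]
[[ 0.973  0.229 -0.   ]
 [ 0.229 -0.973  0.002]
 [ 0.    -0.002 -1.   ]]
```

Call:
{"fn": "move_arm", "kwargs": {
  "targets": [
    [[0,0.044,-0.042,0,0],[0,0.044,-0.042,0,0],[0,0.044,-0.042,0,0],[0,0.044,-0.042,0,0],[0,0.044,-0.042,0,0]]
  ]
}}

```text
time: 0.57
tool_pos: [0.2431, -0.4539, 0.2558]
tool_rot: [-0.0, 0.993, 0.115, -0.0]
contact_force: [0.1, -0.4, 1.1]
gripper_width: 0.297
grasp_force: 0.0
```

Call:
{"fn": "move_arm", "kwargs": {
  "targets": [
    [[0,0.044,-0.042,0,0],[0,0.044,-0.042,0,0],[0,0.044,-0.042,0,0],[0,0.044,-0.042,0,0],[0,0.044,-0.042,0,0]]
  ]
}}

```text
time: 0.98
tool_pos: [0.3428, -0.301, 0.256]
tool_rot: [-0.0, 0.993, 0.115, 0.0]
contact_force: [0.3, -0.0, -0.7]
gripper_width: 0.004
grasp_force: 0.0
```

Call:
{"fn": "move_arm", "kwargs": {
  "targets": [
    [[0,0.044,-0.042,0,0],[0,0.044,-0.042,0,0],[0,0.044,-0.042,0,0],[0,0.044,-0.042,0,0],[0,0.044,-0.042,0,0]]
  ]
}}

```text
time: 1.4
tool_pos: [0.4425, -0.148, 0.2562]
tool_rot: [0.0, 0.993, 0.115, 0.0]
contact_force: [0.9, 0.1, -0.4]
gripper_width: -0.004
grasp_force: 0.0
```

Call:
{"fn": "move_arm", "kwargs": {
  "targets": [
    [[0,0,0,0,-1],[0,0,0,0,-1],[0,0,0,0,-1],[0,0,0,0,-1],[0,0,0,0,-1]]
  ]
}}

```text
time: 1.82
tool_pos: [0.4419, -0.1495, 0.2559]
tool_rot: [-0.0, 0.929, 0.371, -0.0]
contact_force: [-0.7, 0.7, 0.4]
gripper_width: 0.002
grasp_force: 0.0
```

Call:
{"fn": "move_arm", "kwargs": {
  "targets": [
    [[0,0,0,0,-1],[0,0,0,0,-1],[0,0,0,0,-1],[0,0,0,0,-1],[0,0,0,0,-1]]
  ]
}}

```text
time: 2.23
tool_pos: [0.4418, -0.1497, 0.256]
tool_rot: [-0.0, 0.801, 0.598, -0.0]
contact_force: [-0.5, -0.1, -1.1]
gripper_width: -0.006
grasp_force: 0.0
```

Call:
{"fn": "move_arm", "kwargs": {
  "targets": [
    [[0,0.06,0.019,0,0],[0,0.06,0.019,0,0],[0,0.06,0.019,0,0],[0,0.06,0.019,0,0],[0,0.061,0.019,0,0]]
  ]
}}

```text
time: 2.65
tool_pos: [0.5493, 0.0082, 0.256]
tool_rot: [-0.0, 0.803, 0.596, -0.0]
contact_force: [-0.3, 0.2, 0.5]
gripper_width: 0.003
grasp_force: 0.0
```

Call:
{"fn": "move_arm", "kwargs": {
  "targets": [
    [[0,0,0,0.05,0],[0,0,0,0.05,0],[0,0,0,0.05,0],[0,0,0,0.02,0],[0,0,0,0,0]]
  ]
}}

```text
time: 3.07
tool_pos: [0.5459, 0.007, 0.1498]
tool_rot: [-0.003, 0.803, 0.596, -0.003]
contact_force: [-0.0, 0.6, -0.9]
gripper_width: -0.001
grasp_force: 0.0
```

```bash
python3 - <<'E'
from h import *
snap("top","t2.png",(192,130,372,265),4.4)
snap("scene","s2.png",(190,120,370,255),4.4)
print(proj("scene",[.507,-.011,.092]))
E
```

```text
[[277.40731969 204.13062837]]
```

View pics/s2.png

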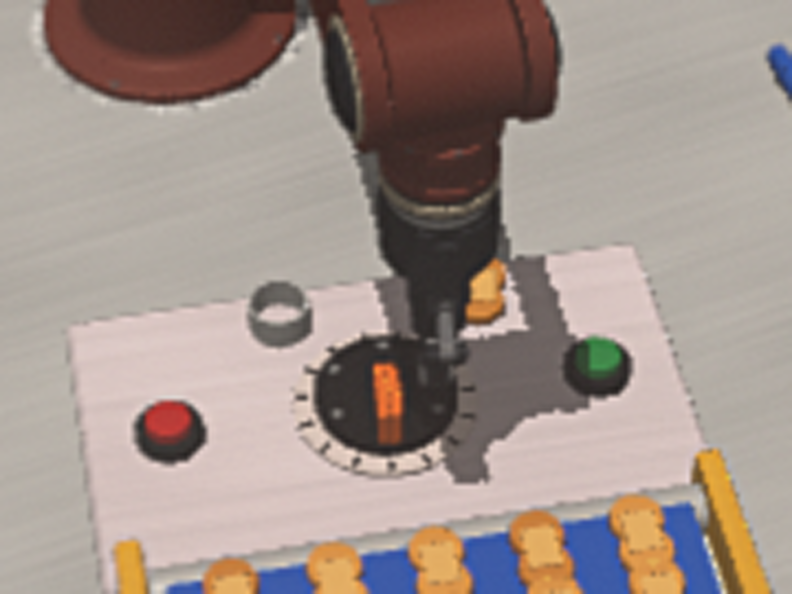

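The scene crop shows the shut fingertip at (445,350), above the disc and on the green (counter-clockwise) side of the fin at (388,400), with clearance. Next I lower it.

Call:
{"fn": "move_arm", "kwargs": {
  "targets": [
    [[0,0,0,0.02,0],[0,0,0,0.02,0],[0,0,0,0.02,0],[0,0,0,0,0],[0,0,0,0,0]]
  ]
}}

```text
time: 3.58
tool_pos: [0.5478, 0.0067, 0.117]
tool_rot: [-0.001, 0.803, 0.596, -0.001]
contact_force: [0.9, -1.0, 1.0]
gripper_width: 0.002
grasp_force: 0.0
```

```bash
cat > fin.py <<'E'
from h import *
C=np.array([.507,-.011])
def rel():
    s=state();p=np.array(s["tool_pos"]);q=s["tool_rot"];psi=2*np.arctan2(q[2],q[1])
    th=psi-np.pi/2; d=p[:2]-C   # fin angle parallel to tool y-face
    u=np.array([np.cos(th),np.sin(th)]);n=np.array([-u[1],u[0]])
    return p,np.degrees(psi),np.degrees(th),1e3*d@u,1e3*d@n
if __name__=="__main__":
    r=rel();print("p",r[0],"psi %.1f th %.1f radial %.1f offset %.1f"%r[1:],"clicks", (-17.3-r[2])/24)
    s=state();print(s["contact_force"],s["joint_pos"])
E
python3 fin.py
python3 - <<'E'
import numpy as np
for R,o,d in((33,19,4),(33,19,5)):
    # tool frame: +x = +n (ccw tangent), tool y = u?  x=psi=th+90 => n ; y=psi-90=th => u
    a=np.radians(d);p=np.array([R,o]) # (u,n)
    c,s=np.cos(a),np.sin(a);pn=np.array([[c,s],[-s,c]])@p
    print(d,"x",(pn-p)[1]/600,"y",(pn-p)[0]/600)
E
```

```text
p [0.54784291 0.0066607  0.11699572] psi 73.2 th -16.8 radial 34.0 offset 28.7 clicks -0.021555791688909903
[ 0.90201243 -1.00314267  1.00167028] [-1.23701554e-01  3.24454471e-05  1.90945636e+00  2.54877538e-05
  1.23459417e+00  1.69202699e-01]
4 x -0.003913744464365792 y 0.002074977766187634
5 x -0.004914067078215923 y 0.0025506402487218455
```

Call:
{"fn": "move_arm", "kwargs": {
  "targets": [
    [[0,-0.003,0,0.006,0],[0,-0.004,0,0,0],[0,-0.004,0,0,0],[0,-0.004,0,0,0],[0,0,0,0,0]]
  ]
}}

```text
time: 4.0
tool_pos: [0.5462, -0.0025, 0.1151]
tool_rot: [0.0, 0.803, 0.596, 0.0]
contact_force: [0.0, 0.4, 0.2]
gripper_width: 0.003
grasp_force: 0.0
```

```bash
python3 fin.py
```

```text
p [ 0.54623854 -0.00250924  0.11511232] psi 73.2 th -16.8 radial 35.1 offset 19.5 clicks -0.020681842419821923
[0.03052681 0.37901198 0.23632389] [-1.40764476e-01 -3.35000819e-03  1.91630193e+00 -1.96577677e-04
  1.22793733e+00  1.52580316e-01]
```

Call:
{"fn": "move_arm", "kwargs": {
  "targets": [
    [[0,-0.0041,0.0021,0,0.667],[0,-0.0041,0.0021,0,0.667],[0,-0.0041,0.0021,0,0.667],[0,0,0,0,0]]
  ]
}}

```text
time: 4.33
tool_pos: [0.5474, -0.01, 0.1151]
tool_rot: [-0.0, 0.861, 0.508, 0.001]
contact_force: [1.1, 2.3, -0.0]
gripper_width: -0.002
grasp_force: 1.3
```

```bash
python3 fin.py; python3 -c "
from h import *
snap('scene','s3.png',(220,160,340,250),6)"
```

```text
p [ 0.54737886 -0.00998507  0.1150666 ] psi 61.1 th -28.9 radial 34.9 offset 20.4 clicks 0.482214978405652
[ 1.08131882  2.31566234 -0.0202592 ] [-1.54848597e-01 -6.36234611e-04  1.91367723e+00  1.48927947e-03
  1.22764911e+00  3.48582662e-01]
```

View pics/s3.png

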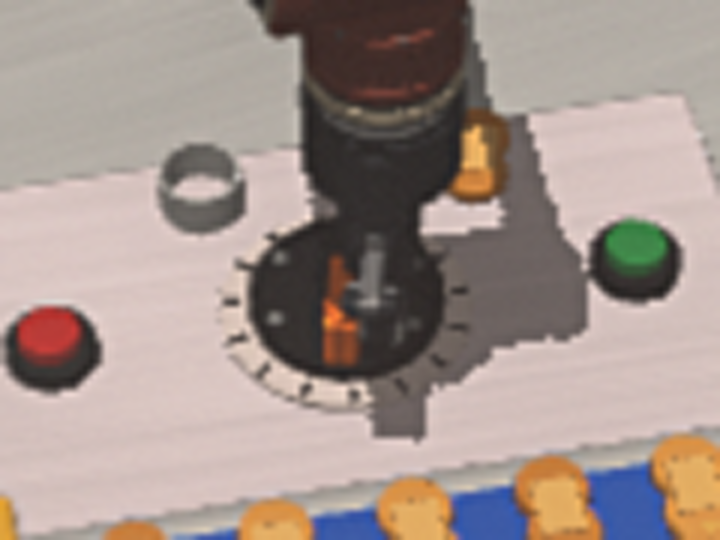

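The scene crop shows the finger touching the fin on its green side. The fin is at (340,340) and has started to turn; the force of about 2.5 N points as expected. I continue along the arc.

Call:
{"fn": "move_arm", "kwargs": {
  "targets": [
    [[0,-0.0041,0.0021,0,0.667],[0,-0.0041,0.0021,0,0.667],[0,-0.0041,0.0021,0,0.667],[0,-0.0041,0.0021,0,0.667],[0,-0.0041,0.0021,0,0.667]]
  ]
}}

```text
time: 4.8
tool_pos: [0.5449, -0.0239, 0.1149]
tool_rot: [0.0, 0.936, 0.351, 0.0]
contact_force: [1.8, 2.6, -0.6]
gripper_width: -0.001
grasp_force: 1.3
```

```bash
python3 fin.py
```

```text
p [ 0.54489259 -0.02391353  0.11491104] psi 41.1 th -48.9 radial 34.6 offset 20.1 clicks 1.3157261582284272
[ 1.82395281  2.59576221 -0.59686674] [-1.80295459e-01 -5.08396096e-03  1.91840123e+00 -6.52157284e-05
  1.22754131e+00  6.72798512e-01]
```

Call:
{"fn": "move_arm", "kwargs": {
  "targets": [
    [[0,-0.0041,0.0021,0,0.667],[0,-0.0041,0.0021,0,0.667],[0,-0.0041,0.0021,0,0.667],[0,-0.0041,0.0021,0,0.667],[0,-0.0041,0.0021,0,0.667]]
  ]
}}

```text
time: 5.22
tool_pos: [0.5378, -0.0361, 0.1148]
tool_rot: [0.0, 0.983, 0.183, -0.0]
contact_force: [0.0, -0.8, -0.0]
gripper_width: -0.003
grasp_force: 0.0
```

```bash
python3 fin.py
```

```text
p [ 0.53782114 -0.03605054  0.11484302] psi 21.1 th -68.9 radial 34.5 offset 19.7 clicks 2.149122386115646
[ 3.57907197e-02 -7.89110881e-01 -2.85328141e-04] [-2.04647789e-01 -1.97842030e-02  1.93308320e+00 -8.38548356e-04
  1.22819514e+00  9.97798113e-01]
```

```bash
python3 - <<'E'
from h import *
snap('scene','s4.png',(220,160,340,250),6)
for k in range(0,6):
    a=np.radians(-17.3-24*k); print(k,((proj("scene",[.507+.048*np.cos(a),-.011+.048*np.sin(a),.107])[0]-[220,160])*6).round())
E
```

```text
0 [353. 320.]
1 [312. 316.]
2 [277. 300.]
3 [254. 274.]
4 [247. 244.]
5 [257. 215.]
```

View pics/s4.png

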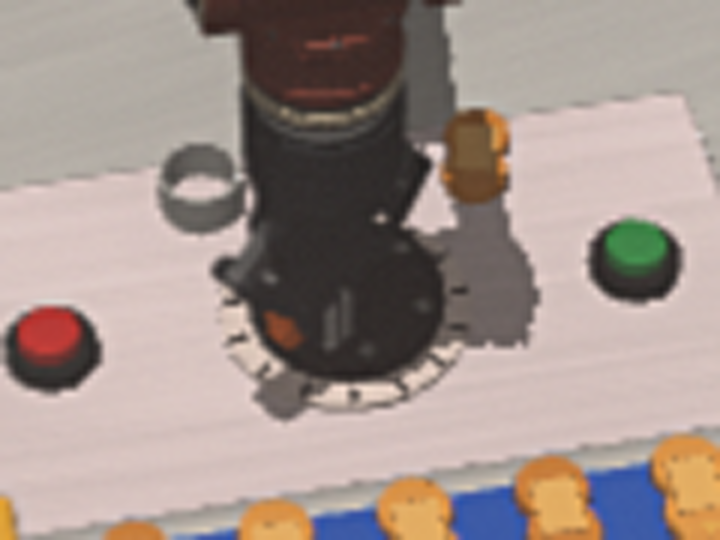

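The fin's end face is at about (282,330), which fits click 2 (top edge predicted at (277,300)). I continue.

Call:
{"fn": "move_arm", "kwargs": {
  "targets": [
    [[0,-0.0041,0.0021,0,0.667],[0,-0.0041,0.0021,0,0.667],[0,-0.0041,0.0021,0,0.667],[0,-0.0041,0.0021,0,0.667],[0,-0.0041,0.0021,0,0.667]]
  ]
}}

```text
time: 5.68
tool_pos: [0.5275, -0.0449, 0.1149]
tool_rot: [0.0, 1.0, 0.01, 0.0]
contact_force: [-0.5, -0.6, 0.1]
gripper_width: 0.003
grasp_force: 0.0
```

```bash
python3 fin.py
```

```text
p [ 0.52748878 -0.04487595  0.11492366] psi 1.2 th -88.8 radial 34.3 offset 19.8 clicks 2.980338792136061
[-0.50604345 -0.64753672  0.07968897] [-2.25179041e-01 -4.33341345e-02  1.95590037e+00 -6.87630197e-04
  1.22858295e+00  1.32539492e+00]
```

Call:
{"fn": "move_arm", "kwargs": {
  "targets": [
    [[0,-0.0041,0.0021,0,0.667],[0,-0.0041,0.0021,0,0.667],[0,0,0,0,0]]
  ]
}}

```text
time: 5.93
tool_pos: [0.5226, -0.0473, 0.1149]
tool_rot: [0.0, 0.998, -0.059, 0.001]
contact_force: [1.6, -0.3, -1.4]
gripper_width: 0.005
grasp_force: 0.8
```

```bash
python3 fin.py
```

```text
p [ 0.52261497 -0.04729324  0.11492352] psi -6.7 th -96.7 radial 34.2 offset 19.8 clicks 3.3101385278973923
[ 1.64737442 -0.30213243 -1.39040213] [-2.31973077e-01 -5.51359799e-02  1.96724625e+00 -3.26377935e-04
  1.22829506e+00  1.45662590e+00]
```

Call:
{"fn": "move_arm", "kwargs": {
  "targets": [
    [[0,-0.0031,0.0016,0,0.5],[0,-0.0031,0.0016,0,0.5],[0,0,0,0,0],[0,0,0,0,0]]
  ]
}}

```text
time: 6.27
tool_pos: [0.5191, -0.0488, 0.115]
tool_rot: [0.0, 0.994, -0.11, 0.001]
contact_force: [3.2, -2.4, -1.9]
gripper_width: 0.001
grasp_force: 1.8
```

```bash
python3 fin.py
```

```text
p [ 0.51906919 -0.04876415  0.11496875] psi -12.6 th -102.6 radial 34.2 offset 20.0 clicks 3.554461462779208
[ 3.15012915 -2.39724852 -1.87617972] [-2.36176997e-01 -6.37922227e-02  1.97541540e+00 -6.45558887e-04
  1.22830353e+00  1.55487059e+00]
```

Call:
{"fn": "move_arm", "kwargs": {
  "targets": [
    [[0,-0.0031,0.0016,0,0.5],[0,0,0,0,0],[0,0,0,0,0]]
  ]
}}

```text
time: 6.52
tool_pos: [0.5161, -0.0488, 0.1146]
tool_rot: [-0.0, 0.991, -0.136, -0.001]
contact_force: [-0.3, -0.6, 0.1]
gripper_width: 0.001
grasp_force: 0.0
```

```bash
python3 fin.py
```

```text
p [ 0.51610951 -0.04876351  0.11462575] psi -15.7 th -105.7 radial 33.9 offset 19.0 clicks 3.6814606894115163
[-0.3380397  -0.62031737  0.08238476] [-2.37908076e-01 -6.87117218e-02  1.98071077e+00  1.73387854e-04
  1.23107802e+00  1.60606263e+00]
```

Call:
{"fn": "move_arm", "kwargs": {
  "targets": [
    [[0,0.008,0,0,0],[0,0.007,0,0,0],[0,0,0,-0.05,0],[0,0,0,-0.06,0],[0,0,0,-0.04,0]]
  ]
}}

```text
time: 6.93
tool_pos: [0.526, -0.0515, 0.2072]
tool_rot: [0.0, 0.991, -0.137, 0.001]
contact_force: [1.0, -0.4, 0.6]
gripper_width: -0.001
grasp_force: 0.0
```

Call:
{"fn": "move_arm", "kwargs": {
  "targets": [
    [[0,-0.013,-0.061,0,0],[0,-0.013,-0.061,0,0],[0,-0.013,-0.061,0,0],[0,-0.013,-0.061,0,0],[0,-0.013,-0.061,0,0]]
  ]
}}

```text
time: 7.35
tool_pos: [0.5377, 0.1371, 0.205]
tool_rot: [-0.0, 0.991, -0.137, 0.0]
contact_force: [0.6, 0.6, 0.5]
gripper_width: 0.001
grasp_force: 0.0
```

Call:
{"fn": "move_arm", "kwargs": {
  "targets": [
    [[0,0,0,0,0],[0,0,0,0,0]]
  ]
}}

```text
time: 7.52
tool_pos: [0.5375, 0.1371, 0.2046]
tool_rot: [0.0, 0.991, -0.135, -0.0]
contact_force: [0.2, -0.3, 0.5]
gripper_width: 0.004
grasp_force: 0.0
```

```bash
python3 fin.py; python3 - <<'E'
from h import *
snap('scene','s5.png',(220,140,370,250),5)
E
```

```text
p [0.53753343 0.13712441 0.20458981] psi -15.6 th -105.6 radial -150.9 offset -10.3 clicks 3.6773691672330977
[ 0.19126982 -0.27869219  0.54792544] [ 1.15694926e-01 -7.68811218e-02  1.82889009e+00 -1.73905341e-04
  1.39016192e+00  1.95804097e+00]
```

View pics/s5.png

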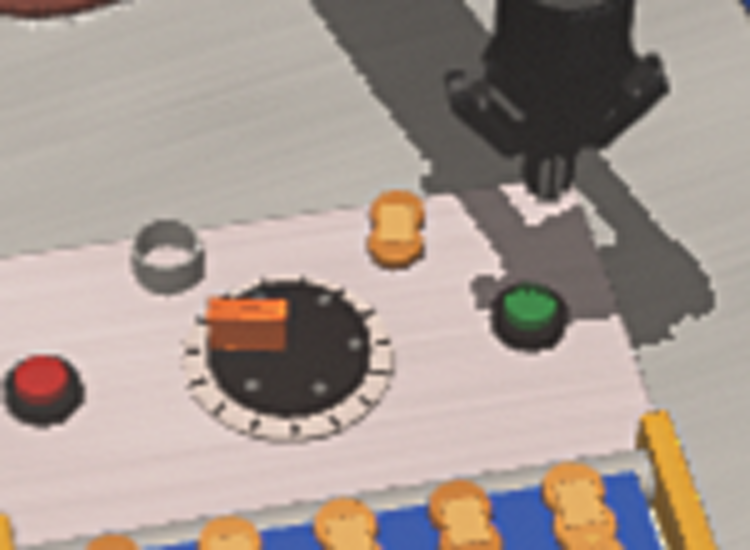

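The fin's top runs from (207,308) at the outer end to (286,307) at the inner end. I'll compute its angle.

```bash
python3 - <<'E'
from h import *
g=lambda u,v:ray("scene",(220+(u+.5)/5-.5,140+(v+.5)/5-.5),.107)
o=g(207,308);i=g(286,309);print(o,i,np.degrees(np.arctan2(*(o-i)[1::-1])), np.degrees(np.arctan2(o[1]+.011,o[0]-.507)))
E
```

```text
[ 0.48959576 -0.05642091  0.107     ] [ 0.50825206 -0.01341398  0.107     ] -113.45108098089338 -110.96567727074054
```

The angle is -113.4°, which matches the fourth click (-113.3°). Next I press green.

Call:
{"fn": "move_arm", "kwargs": {
  "targets": [
    [[0,0,0,0.05,0],[0,0,0,0.05,0],[0,0,0,0.04,0],[0,0,0,0.01,0],[0,0,0,0,0]]
  ]
}}

```text
time: 7.98
tool_pos: [0.5359, 0.1339, 0.1121]
tool_rot: [0.001, 0.99, -0.138, -0.003]
contact_force: [-0.3, 0.0, -0.3]
gripper_width: 0.001
grasp_force: 0.0
```

Call:
{"fn": "move_arm", "kwargs": {
  "targets": [
    [[0,0,0,0.006,0],[0,0,0,0.006,0],[0,0,0,0,0],[0,0,0,0,0]]
  ]
}}

```text
time: 8.32
tool_pos: [0.5383, 0.1353, 0.1088]
tool_rot: [-0.0, 0.99, -0.138, 0.001]
contact_force: [0.1, -0.0, -0.1]
gripper_width: -0.002
grasp_force: 0.0
```

Call:
{"fn": "move_arm", "kwargs": {
  "targets": [
    [[0,0,0,0.006,0],[0,0,0,0.006,0],[0,0,0,0,0],[0,0,0,0,0]]
  ]
}}

```text
time: 8.65
tool_pos: [0.5387, 0.1354, 0.1015]
tool_rot: [-0.0, 0.99, -0.138, 0.001]
contact_force: [0.7, -0.6, 3.8]
gripper_width: -0.001
grasp_force: 2.3
```

Call:
{"fn": "move_arm", "kwargs": {
  "targets": [
    [[0,0,0,0.003,0],[0,0,0,0.002,0],[0,0,0,0,0],[0,0,0,0,0]]
  ]
}}

```text
time: 8.98
tool_pos: [0.5388, 0.1354, 0.1008]
tool_rot: [-0.0, 0.991, -0.137, 0.001]
contact_force: [-4.9, -1.3, 16.7]
gripper_width: 0.0
grasp_force: 8.5
```

16.7 N with the tool stopped means the button is on its end stop. I let go and move up.

Call:
{"fn": "move_arm", "kwargs": {
  "targets": [
    [[0,0,0,-0.02,0],[0,0,0,-0.05,0],[0,0,0,-0.05,0],[0,0,0,-0.05,0],[0,0,0,0,0]]
  ]
}}

```text
time: 9.4
tool_pos: [0.5403, 0.1358, 0.2062]
tool_rot: [-0.001, 0.99, -0.137, 0.005]
contact_force: [0.7, -0.3, 1.2]
gripper_width: 0.003
grasp_force: 0.0
```

Call:
{"fn": "move_arm", "kwargs": {
  "targets": [
    [[0,0,0,0,0],[0,0,0,0,0]]
  ]
}}

```text
time: 9.57
tool_pos: [0.5366, 0.1352, 0.1981]
tool_rot: [0.0, 0.99, -0.138, -0.001]
contact_force: [-1.1, -0.2, -0.3]
gripper_width: 0.0
grasp_force: 0.0
```

```bash
python3 -c "
from h import *
snap('scene','s6.png')"
```

```text
(no output)
```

View pics/s6.png

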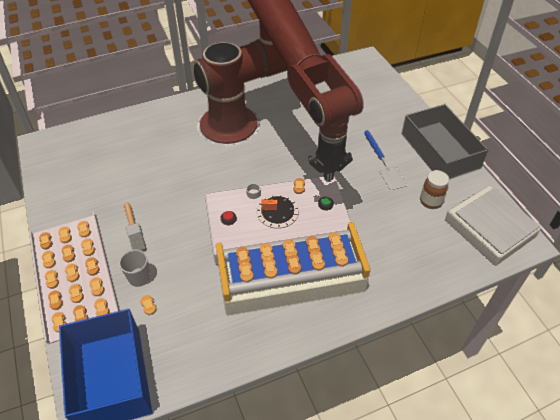

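The scene view shows the fin at (268,204), still in click 4. Green is up at (326,202), the gripper is clear, and every other thing is where it started.

```bash
python3 -c "
from plant import job
print(job.job_done())"
```

```text
the job is handed in; nothing more can be done
None
```

I pushed the dial four clicks clockwise, pressed the green button to its stop and let go, then handed the job in; the last pictures show the fin in the fourth click and nothing else moved, but no verdict came back.

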